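Tighten the lantern former's clamp nut with a click wrench

TASK

Tighten the brass hex nut on top of the lantern former to the click wrench's set torque: seat the wrench's ring fully down over the nut and let go of it, then take the wrench by its red rubber grip and turn it clockwise (seen from above) until it clicks and its handle gives, and stop at once, because pulling on would drag the steel clamp plate round. Then lift the wrench off without turning the nut back and lay it flat in the middle of the cork mat, leaving the jar, the hoop and the brush where they are.

Things in the scene. Friction and masses are not known exactly. Their poses are not given: they have to be found in the camera images.
- former: lantern former, fixed to the bench: twelve light wooden ribs bulging to 190 mm diameter between two plywood discs, 140.5 mm high to the top disc's upper face (172 mm diameter). Origin: centre of its foot on the bench, z up along its spindle.
- plate: dark steel clamp plate under the nut, 80 mm diameter, 4 mm thick, let into the former's top disc and standing 0.5 mm proud; a short white painted line runs out to its rim. Origin: centre of its underside, 137 mm above the bench; z up, x along the white line. It must stay put: it withstands about 2.25 N m (16 N at the grip) and is dragged round above that.
- plate_mark (a point): point on the plate's white line, 36 mm from the spindle, on the plate's top face.
- nut: brass hex nut, 32 mm across flats, 18 mm high, top 6 mm chamfered by 3.5 mm, spindle end 4 mm above it. Origin: centre of its underside, 141 mm above the bench on the spindle axis; z up; x square to a flat, flats every 60 deg. Clockwise from above tightens: it turns stiffly (0.4 N m, either way) for 10 to 35 deg, different each time, until hard up. Swinging the wrench back would loosen it.
- wrench: steel head of the preset click wrench (200 mm long, about 0.42 kg): ring 22 mm high, 46 mm over its outer flats, through hex hole 34 mm across flats. Origin: ring centre at its underside; z up; the handle runs along -x; x and every 60 deg from it are square to flats of the hole. Starts on the mat. Seated, its origin meets the nut's; the wrench then lies flat on the former's top by itself.
- wrench_handle: dark steel handle, 18 mm wide, 22 high, 28 to 106 mm behind the ring centre, then the grip. Origin: pivot pin, 34 mm behind the ring centre, at underside level; axes as the wrench's until the click. The pivot is stiff up to 1.35 N m (about 13 N at the grip), then breaks over: the force suddenly falls by half or more. It swings at most 5 deg to a stop, and springs back when let go.
- wrench_grip: red rubber grip with black ribs, 66 mm long, 24 mm wide and high, at the end of the handle. It swings freely by 11 deg either way on an upright pin through its middle, so that the pull acts at that point. Origin: middle of its underside, on the pin, 139 mm behind the ring's centre; at rest the axes are the handle's. Pressing it down or lifting it while pulling adds drag.
- wrench_balance (a point): the wrench's balance point, on the steel handle body 58 mm behind the ring's centre and 11 mm above the underside: the place to hold it for carrying.
- mat: cork mat fixed on the bench, 250 by 120 mm, 4 mm thick. Origin: centre of its underside; x along its length.
- jar: closed white paste jar with yellow cap, 62 mm diameter, 85 mm high, loose; origin centre of its underside.
- hoop: black lacquered lantern hoop, 110 mm outside diameter, 24 mm high, loose, lying flat; origin centre of its underside.
- brush: paste brush 170 mm long, loose, lying along its x; origin centre of its underside.
Not all that is in view belongs to the job. Of the things shaped like the former, the wooden one is meant.

How it is judged:
By the outcome, as a careful person would: the job done as asked, in the order asked, and still so for the second after the job is handed in, with the robot touching nothing.
It also fails if it takes over 72 s, if anything falls off the work surface, if the arm or the gripper's body presses on something with over 40 N, if the wrist force passes 120 N, or if a joint passes its speed limit or range.

ROBOT

A 7-joint arm with a two-finger parallel gripper is mounted at the origin on the work surface. World frame = base frame: x ahead of the robot, y to its left, z up, the work surface at z = 0. Lengths are in m, angles in rad, forces in N, time in s.
With the tool pointing down it reaches from about 0.35 to 0.9 m from the base axis. Payload 8.1 kg.
Tool frame: the origin (TCP) lies midway between the tips of the shut fingers; the grasp point (between the pads) lies arm.grip_point_offset behind it (arm.grip_point_offset is the distance from the TCP to the grasp point, in m); y points along the fingers, z is the direction in which the jaws open and shut, and the axes are right-handed (so a half turn about y gives the same grasp; the last joint's range is limited). The gripper opens to 92 mm and grips with 3 to 60 N. Pads are 19 mm wide; open, the fingers measure 130 mm over their backs; the gripper's body (75 mm by 190 mm) begins 47 mm behind the grasp point.
Start: joints at [1.192, 0.434, 0.025, 1.573, -0.012, 1.134, -0.075], TCP at [0.17, -0.601, 0.227] pointing down, gripper open.
Joint ranges: [-2.62, 2.62], [-0.44, 2.09], [-1.27, 1.32], [0.08, 2.57], [-1.32, 4.46], [0.12, 2], [-2.74, 2.74]. Speed limits (rad/s): [2.22, 2.22, 3.01, 3.01, 3.14, 3.14, 3.14].

INTERFACE

Orientations are given as a rotation vector (axis times angle).
In Python, from cell import arm, get_image, camera_info gives the robot as it stands.
- The arm moves only by the tool carry_out, never from a script. Its argument "steps" is one flat list of numbers, 5 for each row, row after row: the opening, from 0 (shut) to 1 (fully open), then the shift along the world's x, y, z in units of 0.1 m (1.0 is 0.1 m), then the turn about the world's z in units of 45 degrees (1.0 is 45 degrees). In form: [hand, dx, dy, dz, spin, hand, dx, dy, dz, spin, ...]. A call has 1 to 12 rows; each row is the pose to reach, as a shift and turn from the pose commanded when the call began; what a row does not reach only later rows make up. A row lasts 1/10 s, in which the tool goes at most 50 mm and 8.59 degrees, less where a joint would pass 70% of its speed; a pose out of reach is approached as far as the arm can. A call with a number of a shift or a turn outside -1 to 1 is refused whole. A call with a gripper value outside its range is refused whole. The fingers move at their own pace and stop on an object; "grip_force" is the grip in N (left out, the last holds). Time passes only in rows, so rows that repeat a pose let the fingers close. It gives the time, the measured TCP pose, the force and the opening at its end, in the units of the state.
- arm.observe(): the state, without advancing time (a new reading comes with each control period).
- get_image(name): name is "side" or "top" or "wrist"; returns (picture, depth): 420x560x3 uint8, red, green, blue; 420x560 float32, m along the optical axis (not along the pixel's ray), 0 where there is no reading.
- camera_info(name): a dict with "fovy" (degrees; the focal length in pixels is half the picture's height over the tangent of half this angle, whatever the lens; pixels are square), "cx", "cy" (the principal point, pixels), "dist_coeffs" ([k1, k2, p1, p2, k3] as OpenCV has them; the pictures are not rectified), "R" (3x3) and "t" (3): a world point X has camera coordinates R X + t; the wrist camera has in their place "tool_from_camera" (4x4, takes a point from camera to tool coordinates, whose origin is the TCP and whose axes are the tool frame's). Camera axes: x right, y down, z forward; pixel columns grow to the right and rows downward; lengths in m; the calibration is good to about 2 mm. A picture is of the moment at which its call begins: read the wrist's pose just before it. camera_info takes no time and is no camera call.
- arm.sign_off(): hands the job in, once; it reports no verdict.
The state is a dict: "clock": time; "joints": joint angles; "dq": joint speeds; "joint_efforts": joint torques, N m; "position": TCP position; "ee_rot": TCP orientation; "force": force on the tool from outside, world axes, zero at the start; "ft_torque": the same for the moment, N m; "width": opening from 0.0 (shut) to 1.0 (fully open).
Only numpy, scipy, OpenCV 4.12 (cv2) and the standard library are available. Lean on these libraries where they do the work, as an engineer would, in place of code of your own. Each camera call takes 0.05 s, during which the arm holds its last target. There are 200 camera calls.

## Working session

There is one attempt and no reset: what is moved stays moved. The work goes in short steps, Python scripts to look and compute and a tool call to move; the robot and the scene stay as the last step left them, time stands still between calls to the robot, and variables do not carry over. Pictures are saved under pics/ and viewed, about 8 in all and at most 12, crops included, and the job is handed in when it is done.

Besides the shell and the picture viewer there is one more tool, called as a command line: name --argument value ..., lists and objects as JSON in quotes. carry_out: Moves the arm, as the interface text tells. Shifts and turns lie within -1 to 1; 1 stands for 0.1 m of shift or 45 degrees of turn. Its arguments: {"type":"object","properties":{"steps":{"type":"array","items":{"type":"number"}},"grip_force":{"type":"number"}},"required":["steps"]}

```bash
mkdir -p pics; ls; cat > h.py <<'E'
import numpy as np, cv2
from cell import arm,get_image,camera_info
from scipy.spatial.transform import Rotation as Ro
def K(ci):
    f=210/np.tan(np.radians(ci['fovy'])/2); return np.array([[f,0,ci['cx']],[0,f,ci['cy']],[0,0,1.]])
def pose(name,st=None):
    ci=camera_info(name)
    if name!='wrist': R=np.array(ci['R']);t=np.array(ci['t']); return ci,R.T,-R.T@t
    T=np.eye(4);T[:3,:3]=Ro.from_rotvec(st['ee_rot']).as_matrix();T[:3,3]=st['position']
    T=T@np.array(ci['tool_from_camera']); return ci,T[:3,:3],T[:3,3]
def cast(name,uv,z,st=None):
    ci,R,c=pose(name,st)
    p=cv2.undistortPoints(np.float64(uv).reshape(-1,1,2),K(ci),np.array(ci['dist_coeffs'],float)).reshape(-1,2)
    d=np.c_[p,np.ones(len(p))]@R.T
    return c+d*((z-c[2])/d[:,2])[:,None]
def save(n,im): cv2.imwrite('pics/'+n,im[:,:,::-1])
def cloud(name,dep,st=None):
    ci,R,c=pose(name,st)
    v,u=np.mgrid[0:420,0:560]
    p=cv2.undistortPoints(np.float64(np.c_[u.ravel(),v.ravel()]).reshape(-1,1,2),K(ci),np.array(ci['dist_coeffs'],float)).reshape(-1,2)
    P=np.c_[p,np.ones(len(p))]*dep.reshape(-1,1)
    return (P@R.T+c).reshape(420,560,3)
E
python3 - <<'E'
from h import *
st=arm.observe();print({k:np.round(v,3) for k,v in st.items()}); print(arm.grip_point_offset)
for n in('top','side'):
    im,d=get_image(n);save(n+'.png',im);np.savez(n+'.npz',im=im,d=d);print(n,pose(n)[2],camera_info(n)['fovy'],camera_info(n)['dist_coeffs'])
print(camera_info('wrist')['tool_from_camera'],Ro.from_rotvec(st['ee_rot']).as_matrix().round(2))
E
```

```text
pics
{'clock': np.float64(0.0), 'joints': array([ 1.192,  0.435,  0.025,  1.574, -0.012,  1.134, -0.075]), 'dq': array([ 0.001, -0.   ,  0.002,  0.001,  0.002, -0.001, -0.001]), 'joint_efforts': array([-0.0000e+00, -6.6785e+01,  9.8600e-01, -3.1446e+01, -6.0000e-02,
        4.3000e-02,  0.0000e+00]), 'position': array([ 0.17 , -0.601,  0.226]), 'ee_rot': array([-0.288,  2.076, -2.072]), 'force': array([-0.421,  0.593,  0.055]), 'ft_torque': array([-0.025,  0.02 ,  0.004]), 'width': np.float64(0.998)}
0.0188
top [0.4778319  0.00794458 1.12878705] 57.54361539134612 [-0.07036279  0.          0.          0.          0.        ]
side [0.25231009 0.38343524 1.52852339] 46.6321213441242 [-0.00378316  0.          0.          0.          0.        ]
[[-2.94896103e-05  9.60557652e-01  2.78080918e-01 -7.54478535e-02]
 [ 3.50843869e-04 -2.78080891e-01  9.60557596e-01 -1.57362887e-01]
 [ 9.99999938e-01  1.25889454e-04 -3.28805265e-04 -5.81378216e-04]
 [ 0.00000000e+00  0.00000000e+00  0.00000000e+00  1.00000000e+00]] [[-0.96 -0.    0.27]
 [-0.27  0.   -0.96]
 [ 0.   -1.   -0.  ]]
```

View pics/top.png

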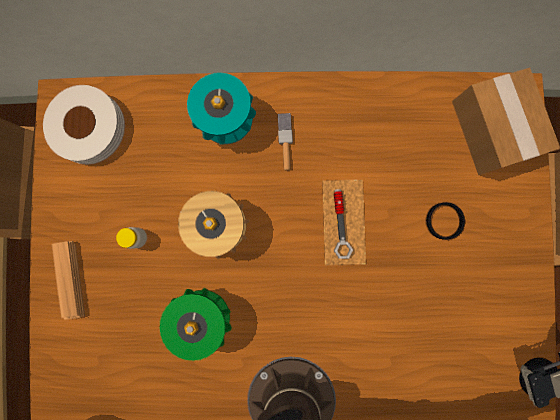

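View pics/side.png

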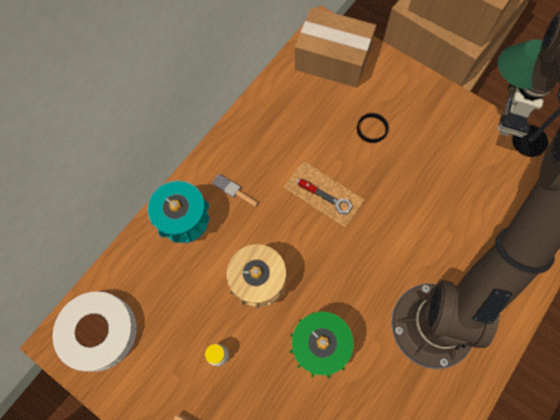

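The top view shows the wooden former at (211,223) with its nut at (209,223). The wrench lies on the mat with its ring at (344,250) and grip at (339,203). Jar is at (127,238), brush at (286,140) and hoop at (445,221). The side view agrees.

```bash
cat > m.py <<'E'
from h import *
for n,bx in(('top',dict(mat=(315,175,375,270),nut=(190,205,230,242),disc=(170,185,250,262))),('side',dict(mat=(280,160,368,228),nut=(240,258,272,287),disc=(222,240,290,310)))):
    z=np.load(n+'.npz');im,d=z['im'],z['d'];hsv=cv2.cvtColor(im,cv2.COLOR_RGB2HSV);C=cloud(n,d)
    x0,y0,x1,y1=bx['mat'];s=np.zeros(d.shape,bool);s[y0:y1,x0:x1]=1
    red=s&((hsv[...,0]<6)|(hsv[...,0]>174))&(hsv[...,1]>180)&(hsv[...,2]>60)
    v,u=np.nonzero(red);print(n,'red',red.sum(),cast(n,[[u.mean(),v.mean()]],.028).round(4),C[red][:,2].mean())
    hi=s&(C[...,2]>.016)
    v,u=np.nonzero(hi);P=cast(n,np.c_[u,v],.026);m=P.mean(0);w,V=np.linalg.eigh(np.cov(P[:,:2].T));print('wrench',len(P),m.round(4),'axis',np.degrees(np.arctan2(V[1,1],V[0,1])),'ext',np.ptp((P[:,:2]-m[:2])@V[:,1]))
    x0,y0,x1,y1=bx['nut'];s=np.zeros(d.shape,bool);s[y0:y1,x0:x1]=1
    h=s&(C[...,2]>.150);v,u=np.nonzero(h);print('nut',h.sum(),cast(n,[[u.mean(),v.mean()]],.155).round(4),np.percentile(C[h][:,2],[10,50,90]))
    x0,y0,x1,y1=bx['disc'];s=np.zeros(d.shape,bool);s[y0:y1,x0:x1]=1
    h=s&(abs(C[...,2]-.141)<.006);c=cv2.findContours(h.astype(np.uint8),0,2)[0];c=max(c,key=len).reshape(-1,2);P=cast(n,c,.1405);(q,r)=cv2.minEnclosingCircle(P[:,:2].astype(np.float32));print('disc',q,r,P.mean(0))
E
python3 m.py
```

```text
top red 160 [[ 0.5768 -0.1405  0.028 ]] 0.03321889564521151
wrench 519 [ 0.521  -0.1469  0.026 ] axis -175.06565144027016 ext 0.23863781909071682
nut 136 [[0.5148 0.2086 0.155 ]] [0.15298884 0.15758007 0.16291998]
disc (0.5156394839286804, 0.20836207270622253) 0.08611544221639633 [0.51905171 0.20367845 0.1405    ]
side red 106 [[ 0.5736 -0.1392  0.028 ]] 0.02555009741817973
wrench 402 [ 0.5159 -0.1469  0.026 ] axis -176.3449240664724 ext 0.3380168745116341
nut 106 [[0.5136 0.2065 0.155 ]] [0.15248139 0.15764471 0.16323248]
disc (0.5133561491966248, 0.20636096596717834) 0.08602508157491684 [0.51053553 0.20939787 0.1405    ]
```

carry_out --steps '[1,0.63,0.9,0,-0.25,1,0.63,0.9,0,-0.25,1,0.63,0.9,0,-0.25]'

```text
clock: 0.4
position: [0.2375, -0.5064, 0.2263]
ee_rot: [-0.09, 2.181, -2.174]
force: [0.2, -0.4, 0.2]
width: 0.999
```

carry_out --steps '[1,0.63,0.9,0,0,1,0.63,0.9,0,0,1,0.63,0.9,0,0]'

```text
clock: 0.7
position: [0.2999, -0.4164, 0.2266]
ee_rot: [-0.093, 2.179, -2.174]
force: [0.3, 0.4, 0.4]
width: 1.0
```

carry_out --steps '[1,0.63,0.9,0,0,1,0.63,0.9,0,0,1,0.63,0.9,0,0]'

```text
clock: 1.0
position: [0.3624, -0.3266, 0.2267]
ee_rot: [-0.093, 2.178, -2.174]
force: [0.1, -1.3, 0.0]
width: 0.998
```

carry_out --steps '[1,0.63,0.9,0,0,1,0.63,0.9,0,0,1,0.63,0.9,0,0]'

```text
clock: 1.3
position: [0.4252, -0.2366, 0.2268]
ee_rot: [-0.093, 2.178, -2.174]
force: [-0.4, -0.3, -0.2]
width: 0.997
```

carry_out --steps '[1,0.63,0.9,0,0,1,0.63,0.9,0,0,1,0.63,0.9,0,0,1,0.63,0.9,0,0]'

```text
clock: 1.7
position: [0.486, -0.1501, 0.2265]
ee_rot: [-0.091, 2.179, -2.178]
force: [-0.1, -0.6, 0.0]
width: 0.999
```

```bash
cat > look.py <<'E'
import sys
from h import *
st=arm.observe();im,d=get_image('wrist');n=sys.argv[1];save(n+'.png',im);np.savez(n+'.npz',im=im,d=d,p=st['position'],r=st['ee_rot'])
print(st['clock'],st['position'].round(4),st['ee_rot'].round(4),st['force'].round(2),st['width'])
R=Ro.from_rotvec(st['ee_rot']).as_matrix();print('jaw deg',np.degrees(np.arctan2(R[1,2],R[0,2])))
E
python3 look.py w1
```

```text
1.7 [ 0.486  -0.1501  0.2265] [-0.0913  2.1795 -2.1783] [-0.12 -0.58  0.03] 0.9990169112888426
jaw deg -85.21598098369235
```

View pics/w1.png

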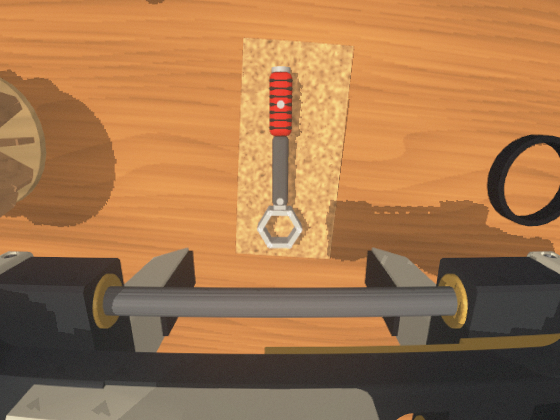

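The wrist view shows the wrench upright in the image: ring centre (280,228), pivot pin (280,201), grip pin (281,104). It is already in line with the jaws.

```bash
cat > ring.py <<'E'
from h import *
def ld(n):
    z=np.load(n+'.npz');return z['im'],z['d'],dict(position=z['p'],ee_rot=z['r'])
E
python3 - <<'E'
from ring import *
im,d,st=ld('w1')
P=cast('wrist',[[280,228],[280,201],[281,104]],.026,st);P[2]=cast('wrist',[[281,104]],.028,st)[0];print(P.round(4))
v=P[2]-P[0];print(np.linalg.norm(v),np.degrees(np.arctan2(v[1],v[0])), 'balance',P[0]+v/np.linalg.norm(v)*.058)
m=cv2.inRange(cv2.cvtColor(im,cv2.COLOR_RGB2HSV),(8,60,90),(25,255,255))  # cork/wood hole
s=m[205:250,255:305];n,l,stt,c=cv2.connectedComponentsWithStats(s);print(stt,c+[255,205])
E
```

```text
[[ 0.4411 -0.1533  0.026 ]
 [ 0.4732 -0.1506  0.026 ]
 [ 0.578  -0.1429  0.028 ]]
0.137295716592537 4.3632860780046165 balance [ 0.49890355 -0.14891697  0.02684489]
[[  2   0  45  43 938]
 [  0   0  50  45 801]
 [ 10  11  30  22 511]] [[279.17057569 226.85394456]
 [280.0474407  227.62421973]
 [279.24657534 226.28962818]]
```

carry_out --steps '[1,0.12,0.01,-0.5,0,1,0.12,0.01,-1,0,1,0.12,0.01,-1,0]'

```text
clock: 2.05
position: [0.4919, -0.1521, 0.1217]
ee_rot: [-0.096, 2.189, -2.186]
force: [-1.3, -0.9, 0.3]
width: 1.0
```

carry_out --steps '[1,0,0,-0.5,0,1,0,0,-0.9,0,1,0,0,-1.0,0,1,0,0,-1.0,0]'

```text
clock: 2.45
position: [0.4966, -0.1516, 0.0272]
ee_rot: [-0.087, 2.182, -2.183]
force: [-0.7, 0.3, 0.3]
width: 1.001
```

carry_out --steps '[1,0,0,-0.1,0,1,0,0,-0.185,0,1,0,0,-0.185,0]'

```text
clock: 2.75
position: [0.4972, -0.1506, 0.0084]
ee_rot: [-0.086, 2.181, -2.181]
force: [-1.1, 0.2, -0.1]
width: 0.997
```

carry_out --steps '[0,0,0,0,0,0,0,0,0,0,0,0,0,0,0,0,0,0,0,0,0,0,0,0,0,0,0,0,0,0,0,0,0,0,0,0,0,0,0,0]' --grip_force 40

```text
clock: 3.55
position: [0.4971, -0.1504, 0.0082]
ee_rot: [-0.087, 2.181, -2.181]
force: [0.3, -0.3, -0.2]
width: 0.352
```

carry_out --steps '[0,0,0,0,0,0,0,0,0,0,0,0,0,0,0,0,0,0,0,0,0,0,0,0,0]'

```text
clock: 4.05
position: [0.4972, -0.1502, 0.0082]
ee_rot: [-0.087, 2.181, -2.181]
force: [0.2, 1.6, 0.9]
width: 0.189
```

carry_out --steps '[0,0,0,0.4,0,0,0,0,0.8,0,0,0,0,1,0,0,0,0,1,0]'

```text
clock: 4.45
position: [0.4988, -0.151, 0.1107]
ee_rot: [-0.081, 2.177, -2.181]
force: [0.4, 0.3, -4.7]
width: 0.197
```

carry_out --steps '[0,0,0,0.4,0,0,0,0.4,0.8,0,0,0.2,0.8,1,0,0,0.2,0.9,1,0]'

```text
clock: 4.85
position: [0.5199, -0.0556, 0.21]
ee_rot: [-0.086, 2.178, -2.174]
force: [0.3, 0.4, -4.2]
width: 0.194
```

carry_out --steps '[0,0.2,0.4,0.3,0,0,0.3,0.8,0.3,0,0,0.3,0.9,0.3,0]'

```text
clock: 5.15
position: [0.548, 0.0359, 0.2373]
ee_rot: [-0.093, 2.181, -2.174]
force: [-0.1, -0.1, -4.1]
width: 0.191
```

carry_out --steps '[0,0.17,0.4,0,0,0,0.17,0.75,0,0,0,0.17,0.75,0,0,0,0.17,0.75,0,0,0,0.17,0.75,0,0]'

```text
clock: 5.65
position: [0.5636, 0.1032, 0.2366]
ee_rot: [-0.088, 2.181, -2.184]
force: [-0.8, 0.1, -4.3]
width: 0.19
```

```bash
python3 look.py w2
```

```text
5.65 [0.5636 0.1032 0.2366] [-0.0884  2.1811 -2.184 ] [-0.77  0.11 -4.26] 0.18979703132353742
jaw deg -85.50121909314542
```

View pics/w2.png

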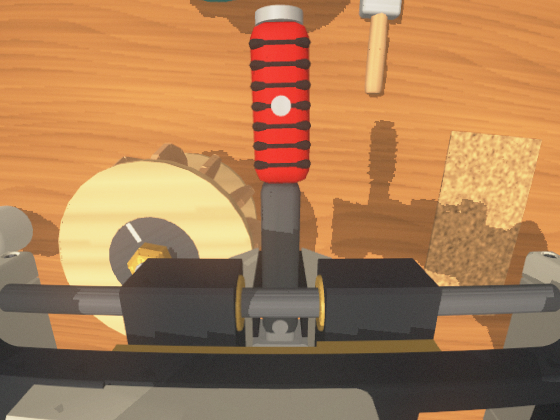

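The closed gripper hides the ring and part of the nut at (150,258). The grip pin is visible at (281,105). I'll back off in -x to clear the nut.

carry_out --steps '[0,-0.4,0,0,0,0,-0.8,-0.05,0,0,0,-0.95,-0.05,0,0,0,-0.95,-0.05,0,0,0,-0.95,-0.05,0,0]'

```text
clock: 6.2
position: [0.4697, 0.0986, 0.2385]
ee_rot: [-0.084, 2.181, -2.182]
force: [0.1, 0.2, -3.8]
width: 0.189
```

```bash
python3 look.py w3; python3 - <<'E'
from ring import *
im,d,st=ld('w3')
cv2.imwrite('pics/w3c.png',cv2.resize(im[60:270,20:300,::-1],None,fx=2.7,fy=2.7,interpolation=cv2.INTER_CUBIC))
C=cloud('wrist',d,st)
h=(C[...,2]>.148)&(C[...,2]<.17)&(abs(C[...,0]-.514)<.04)&(abs(C[...,1]-.2075)<.04)
v,u=np.nonzero(h);print(h.sum(),u.min(),u.max(),v.min(),v.max(),cast('wrist',[[u.mean(),v.mean()]],.155,st),C[h].mean(0))
t=h&(abs(C[...,2]-.159)<.0015);print(t.sum(),C[t].mean(0))
g=(C[...,2]>.135)&(C[...,2]<.146)&(np.hypot(C[...,0]-.514,C[...,1]-.2075)<.12)
c=max(cv2.findContours(g.astype(np.uint8),0,1)[0],key=len);print('disc',cv2.minEnclosingCircle(cast('wrist',c.reshape(-1,2),.1405,st)[:,:2].astype(np.float32)))
E
```

```text
6.2 [0.4697 0.0986 0.2385] [-0.0836  2.1808 -2.1815] [ 0.07  0.24 -3.81] 0.18928838342151175
jaw deg -85.54195734981323
1631 116 166 128 174 [[0.51581641 0.20653217 0.155     ]] [0.51609879 0.20534208 0.15776599]
638 [0.51569579 0.20704038 0.15848689]
disc ((0.5152266025543213, 0.20798787474632263), 0.08599336445331573)
```

View pics/w3c.png

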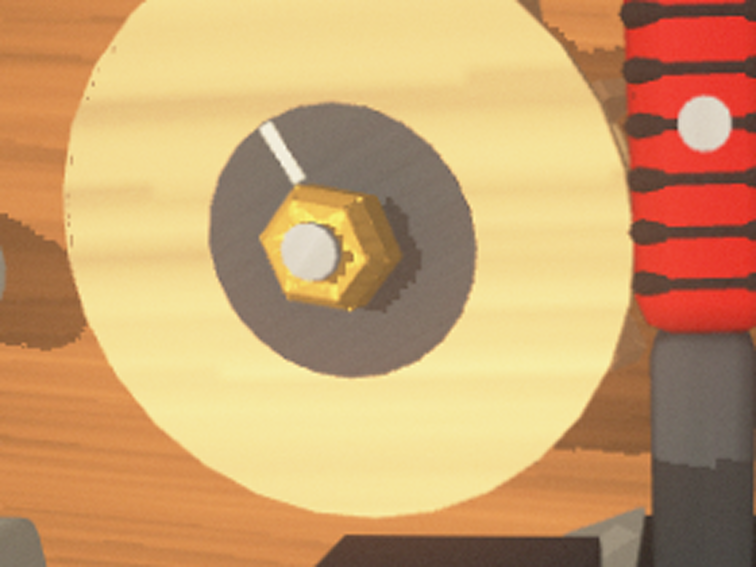

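The nut is a clear hexagon at about (134,153) in the full image, with the spindle end at crop (308,252) and the white line at crop (265,125)–(300,182).

```bash
python3 - <<'E'
from ring import *
im,d,st=ld('w3')
f=lambda a:np.array(a)/2.7+[20-.3,60-.3]
print('spindle',cast('wrist',f([[308,252]]),.163,st))
V=cast('wrist',f([[260,240],[300,185],[370,197],[402,253],[352,312],[288,298]]),.149,st)
c=(V[0]+V[3])/2;print(V[:,:2].round(4),V.mean(0))
s=V[0]-V[3];s1=V[1]-V[4];s2=V[2]-V[5]
print([ (np.degrees(np.arctan2(a[1],a[0]))%60,np.hypot(a[0],a[1])) for a in(s,s1,s2)])
w=cast('wrist',f([[265,125],[300,182]]),.141,st);print('line',w)
hsv=cv2.cvtColor(im,cv2.COLOR_RGB2HSV);pl=((hsv[...,1]<70)&(hsv[...,2]<150)).astype(np.uint8);n,l,s,cc=cv2.connectedComponentsWithStats(pl)
for i in range(1,n):
    if 3000<s[i,4]<20000 and s[i,0]<150 and s[i,1]<150:
        q=max(cv2.findContours((l==i).astype(np.uint8),0,1)[0],key=len).reshape(-1,2);print('plate',cv2.minEnclosingCircle(cast('wrist',q,.141,st)[:,:2].astype(np.float32)))
# grip pin
wp=((hsv[...,1]<50)&(hsv[...,2]>150));wp[:, :260]=0;wp[:,300:]=0;wp[:80]=0;wp[130:]=0;v,u=np.nonzero(wp);print('pin',len(v),u.mean(),v.mean());G=cast('wrist',[[u.mean(),v.mean()]],st['position'][2]+.020,st)[0]
n1=G-st['position'];print('pin-tcp',n1,np.degrees(np.arctan2(n1[1],n1[0])))
E
```

```text
spindle [[0.51509004 0.20820633 0.163     ]]
[[0.5158 0.2283]
 [0.5317 0.2161]
 [0.5297 0.1963]
 [0.5148 0.1874]
 [0.497  0.2021]
 [0.4998 0.2208]] [0.51481795 0.2084786  0.149     ]
[(np.float64(28.658530896161622), np.float64(0.040885346872299944)), (np.float64(21.9405952914094), np.float64(0.037412659946339244)), (np.float64(20.688964935942302), np.float64(0.03866175904284852))]
line [[0.54740706 0.2293988  0.141     ]
 [0.5321651  0.21964383 0.141     ]]
plate ((0.5149705410003662, 0.2080821394920349), 0.03943394124507904)
pin 291 280.5223367697595 105.20618556701031
pin-tcp [0.08109827 0.00672633 0.02      ] 4.7412843341176725
```

carry_out --steps '[0,0.4,0.4,0,-0.1,0,0.8,0.8,0,-0.23,0,1,1,0,-0.23,0,1,1,0,-0.23]'

```text
clock: 6.65
position: [0.5726, 0.2045, 0.2369]
ee_rot: [-0.107, -2.175, 2.167]
force: [-0.8, 0.8, -4.0]
width: 0.191
```

carry_out --steps '[0,0.03,0.03,-0.3,0,0,0.03,0.03,-0.6,0,0,0.03,0.03,-0.6,0,0,0.03,0.03,-0.6,0,0,0.03,0.03,-0.6,0]'

```text
clock: 7.15
position: [0.5734, 0.2028, 0.1798]
ee_rot: [-0.113, -2.171, 2.169]
force: [0.0, -0.0, -3.4]
width: 0.189
```

```bash
python3 look.py w4; python3 - <<'E'
from ring import *
im,d,st=ld('w4');save('w4.png',im)
hsv=cv2.cvtColor(im,cv2.COLOR_RGB2HSV)
wp=((hsv[...,1]<50)&(hsv[...,2]>150));wp[:, :260]=0;wp[:,300:]=0;wp[:80]=0;wp[130:]=0;v,u=np.nonzero(wp);G=cast('wrist',[[u.mean(),v.mean()]],st['position'][2]+.020,st)[0]
a=np.degrees(np.arctan2(*Ro.from_rotvec(st['ee_rot']).as_matrix()[[1,0],2]))+90;A=np.radians(a)
print(len(v),'pin',G,a,'ring est',G[:2]-.1388*np.array([np.cos(A),np.sin(A)]))
E
```

```text
7.15 [0.5734 0.2028 0.1798] [-0.1129 -2.1713  2.169 ] [ 0.04 -0.02 -3.37] 0.18870606695611591
jaw deg -95.8343984193814
302 pin [0.65418345 0.19500473 0.19984248] -5.834398419381401 ring est [0.51610245 0.20911424]
```

carry_out --steps '[0,-0.1,-0.1,0,0,0,-0.1,-0.1,-0.1,0,0,-0.1,-0.1,-0.15,0,0,-0.1,-0.1,-0.18,0,0,-0.1,-0.1,-0.18,0]'

```text
clock: 7.7
position: [0.5633, 0.1928, 0.1611]
ee_rot: [-0.112, -2.171, 2.17]
force: [0.5, -2.9, 4.4]
width: 0.19
```

carry_out --steps '[0,0,0,-0.02,0,0,0,0,-0.04,0,0,0,0,-0.04,0]'

```text
clock: 8.0
position: [0.5642, 0.1927, 0.1577]
ee_rot: [-0.115, -2.172, 2.17]
force: [1.6, -3.1, 5.8]
width: 0.192
```

My x/y shift was 10 mm instead of 1 mm (0.1 is 10 mm), so the ring is resting off-centre with a light contact of about 8 N. I'll lift, put it back and recheck.

carry_out --steps '[0,0,0,0.1,0,0,0,0,0.22,0,0,0.09,0.09,0.22,0,0,0.09,0.09,0.22,0,0,0.09,0.09,0.22,0]'

```text
clock: 8.5
position: [0.5711, 0.2022, 0.1779]
ee_rot: [-0.109, -2.17, 2.169]
force: [-0.2, -1.1, -3.8]
width: 0.191
```

```bash
cat > pin.py <<'E'
import sys
from ring import *
im,d,st=ld(sys.argv[1])
hsv=cv2.cvtColor(im,cv2.COLOR_RGB2HSV)
wp=((hsv[...,1]<50)&(hsv[...,2]>150));wp[:, :240]=0;wp[:,320:]=0;wp[:70]=0;wp[140:]=0;v,u=np.nonzero(wp);G=cast('wrist',[[u.mean(),v.mean()]],st['position'][2]+.020,st)[0]
print('px',len(v),u.mean(),v.mean())
a=np.degrees(np.arctan2(*Ro.from_rotvec(st['ee_rot']).as_matrix()[[1,0],2]))+90;A=np.radians(a)
print(len(v),'pin',G,a,'ring est',G[:2]-.1388*np.array([np.cos(A),np.sin(A)]))
C=cloud('wrist',d,st);r=((hsv[...,0]<6)|(hsv[...,0]>174))&(hsv[...,1]>180);vv,uu=np.nonzero(r)
# grip top slope: height vs distance
m=r&(d>0);P=C[m];dx=P[:,:2]@[np.cos(A),np.sin(A)];k=P[:,2]>st['position'][2]+.012;print('slope deg',np.degrees(np.arctan(np.polyfit(dx[k],P[k,2],1)[0])),'top',np.median(P[k,2])-st['position'][2])
E
python3 pin.py w4; python3 look.py w5;python3 pin.py w5
```

```text
px 302 280.55629139072846 105.33443708609272
302 pin [0.65418648 0.19500489 0.19984248] -5.834398419381401 ring est [0.51610548 0.2091144 ]
slope deg 0.2673911515165508 top 0.019651472023198696
8.5 [0.5711 0.2022 0.1779] [-0.1085 -2.1696  2.1694] [-0.24 -1.1  -3.8 ] 0.1913296711760708
jaw deg -95.76091055135826
px 263 279.58555133079847 104.66920152091255
263 pin [0.65228517 0.19485993 0.19794322] -5.760910551358265 ring est [0.51418619 0.20879233]
slope deg -2.4906020272982974 top 0.01316783632532495
```

View pics/w5.png

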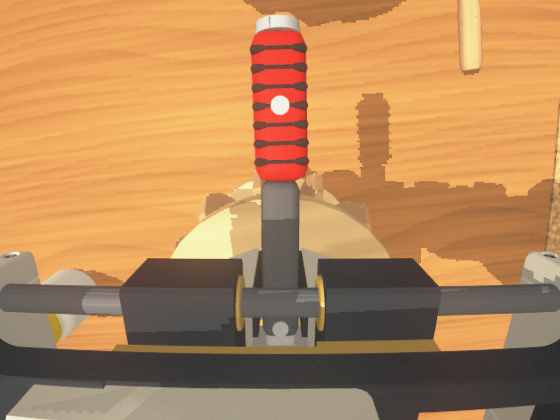

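The view shows the wrench held, with the grip pin at (280,105). Depth says it has pitched in the jaws, grip end about 3–4° down. The top disc should level it as it goes down. First I'll re-estimate the ring centre with the tilt included.

```bash
python3 - <<'E'
from ring import *
im,d,st=ld('w5');C=cloud('wrist',d,st);A=np.radians(-5.76);ax=np.array([np.cos(A),np.sin(A)])
for v in(60,80,105,130,150,170,190,210,230,245):
    q=C[v,272:289] if v!=105 else C[v,276:284]
    m=np.median(q,0);print(v,((m[:2]-st['position'][:2])@ax).round(4),(m[2]-st['position'][2]).round(4),end=' | ')
G=cast('wrist',[[279.6,104.7]],st['position'][2]+.0138,st)[0];print('\npin',G,'ring',G[:2]-.1385*ax)
E
```

```text
60 0.1002 0.0095 | 80 0.0921 0.0104 | 105 0.0817 0.0122 | 130 0.0713 0.0127 | 150 0.0628 0.0135 | 170 0.054 0.014 | 190 0.0449 0.0133 | 210 0.0358 0.0145 | 230 0.0265 0.0151 | 245 0.0193 0.016 | 
pin [0.65255098 0.19482891 0.19174322] ring [0.51475026 0.208729  ]
```

carry_out --steps '[0,0.015,-0.005,-0.05,0,0,0.015,-0.005,-0.12,0,0,0.015,-0.005,-0.18,0,0,0.015,-0.005,-0.18,0]'

```text
clock: 8.95
position: [0.5718, 0.2006, 0.1588]
ee_rot: [-0.108, -2.167, 2.17]
force: [-0.8, 0.3, -4.0]
width: 0.195
```

carry_out --steps '[0,0,0,-0.03,0,0,0,0,-0.06,0,0,0,0,-0.06,0]'

```text
clock: 9.25
position: [0.5725, 0.201, 0.1539]
ee_rot: [-0.109, -2.169, 2.17]
force: [0.5, -0.0, -3.9]
width: 0.189
```

carry_out --steps '[0,0,0.007,-0.02,0,0,0,0.007,-0.04,0,0,0,0.007,-0.04,0]' --grip_force 20

```text
clock: 9.55
position: [0.5727, 0.2019, 0.1501]
ee_rot: [-0.11, -2.17, 2.169]
force: [1.5, -0.7, -3.6]
width: 0.195
```

carry_out --steps '[0,0,0,-0.02,0,0,0,0,-0.03,0,0,0,0,-0.03,0]'

```text
clock: 9.85
position: [0.5727, 0.2018, 0.1472]
ee_rot: [-0.11, -2.169, 2.17]
force: [0.4, -0.8, -4.1]
width: 0.196
```

carry_out --steps '[0,0,0,-0.01,0,0,0,0,-0.025,0,0,0,0,-0.025,0]'

```text
clock: 10.15
position: [0.5725, 0.202, 0.1458]
ee_rot: [-0.11, -2.17, 2.17]
force: [-5.1, -1.8, 5.6]
width: 0.197
```

carry_out --steps '[0.4,0,0,0,0,0.4,0,0,0,0,0.4,0,0,0,0,0.5,0,0,0,0,0.5,0,0,0,0]'

```text
clock: 10.65
position: [0.5727, 0.2018, 0.1447]
ee_rot: [-0.11, -2.169, 2.169]
force: [-0.3, 0.3, 0.0]
width: 0.492
```

carry_out --steps '[0.5,0,0,0.3,0,0.5,0,0,0.6,0,0.5,0,0,0.8,0,0.5,0,0,0.8,0]'

```text
clock: 11.05
position: [0.5742, 0.2027, 0.228]
ee_rot: [-0.115, -2.174, 2.169]
force: [-0.3, -0.3, 0.4]
width: 0.499
```

carry_out --steps '[0.6,-0.4,0,0.1,0,0.6,-0.6,0,0.1,0,0.6,-0.6,0,0.1,0,0.6,-0.6,0,0.1,0]'

```text
clock: 11.45
position: [0.5126, 0.2016, 0.2343]
ee_rot: [-0.11, -2.169, 2.17]
force: [-0.4, 0.5, 0.4]
width: 0.601
```

```bash
python3 look.py w6; python3 - <<'E'
from ring import *
im,d,st=ld('w6');C=cloud('wrist',d,st)
hsv=cv2.cvtColor(im,cv2.COLOR_RGB2HSV);r=((hsv[...,0]<6)|(hsv[...,0]>174))&(hsv[...,1]>180)
v,u=np.nonzero(r);print(u.mean(),v.mean(),len(u),C[r].mean(0),np.percentile(C[r][:,2],[5,50,95]))
E
```

```text
11.45 [0.5126 0.2016 0.2343] [-0.1097 -2.169   2.17  ] [-0.44  0.48  0.37] 0.6005792769493772
jaw deg -95.79186530327165
270.20650887573964 38.72544378698225 1690 [0.63921317 0.19558226 0.16421615] [0.15975844 0.16350863 0.16500549]
```

View pics/w6.png

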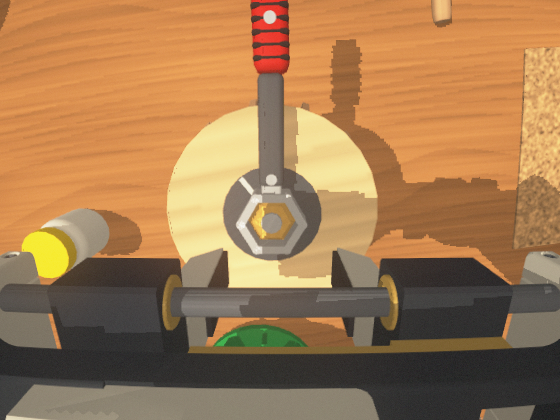

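The ring sits round the nut at (272,221), with the grip pin at (270,17). I'll check its height and the handle angle.

```bash
python3 - <<'E'
from ring import *
im,d,st=ld('w6');C=cloud('wrist',d,st)
for uv in[(270,17),(268,30),(268,66),(270,90),(270,120),(270,150),(272,182),(240,218),(304,221),(255,245),(290,247),(272,221)]:
    q=C[uv[1]-2:uv[1]+3,uv[0]-2:uv[0]+3].reshape(-1,3);print(uv,np.median(q,0).round(4))
P=cast('wrist',[[270,17]],.165,st)[0];S=cast('wrist',[[272,221]],.163,st)[0];v=P-S;print(P,S,np.hypot(v[0],v[1]),np.degrees(np.arctan2(v[1],v[0])))
E
```

```text
(270, 17) [0.652  0.1943 0.165 ]
(268, 30) [0.6446 0.1964 0.1646]
(268, 66) [0.6232 0.1988 0.1627]
(270, 90) [0.6081 0.1992 0.1622]
(270, 120) [0.5885 0.2012 0.1622]
(270, 150) [0.5685 0.2034 0.1624]
(272, 182) [0.546  0.2044 0.1634]
(240, 218) [0.5205 0.2308 0.1623]
(304, 221) [0.5135 0.1841 0.162 ]
(255, 245) [0.4992 0.2223 0.1625]
(290, 247) [0.4948 0.1963 0.1625]
(272, 221) [0.5168 0.2076 0.1624]
[0.6520419  0.19433809 0.165     ] [0.51697655 0.20756888 0.163     ] 0.1357118288659995 -5.594754792385454
```

carry_out --steps '[0.6,0.4,-0.02,0,0,0.6,0.8,-0.04,0,0,0.6,1,-0.04,0,0,0.6,1,-0.04,0,0]'

```text
clock: 11.9
position: [0.6159, 0.1963, 0.2329]
ee_rot: [-0.113, -2.167, 2.168]
force: [-0.3, 0.4, 0.1]
width: 0.601
```

carry_out --steps '[0.6,0.41,-0.035,0,0,0.6,0.41,-0.035,-0.2,0,0.6,0.41,-0.035,-0.5,0,0.6,0.41,-0.035,-0.5,0]'

```text
clock: 12.3
position: [0.6511, 0.1931, 0.18]
ee_rot: [-0.102, -2.162, 2.169]
force: [-0.6, -0.8, 0.3]
width: 0.607
```

carry_out --steps '[0.6,0,0,-0.3,0,0.6,0,0,-0.48,0,0.6,0,0,-0.48,0,0.6,0,0,-0.48,0]'

```text
clock: 12.7
position: [0.6539, 0.1945, 0.138]
ee_rot: [-0.11, -2.17, 2.169]
force: [-0.5, -0.1, 0.6]
width: 0.598
```

Good, so I'll close on the grip.

carry_out --steps '[0,0,0,-0.02,0,0,0,0,-0.02,0,0,0,0,-0.02,0,0,0,0,-0.02,0,0,0,0,-0.02,0,0,0,0,-0.02,0,0,0,0,-0.02,0,0,0,0,-0.02,0]' --grip_force 25

```text
clock: 13.5
position: [0.6538, 0.1944, 0.135]
ee_rot: [-0.11, -2.17, 2.17]
force: [-0.1, -0.1, 2.7]
width: 0.263
```

```bash
cat > arc.py <<'E'
from h import *
st=arm.observe();p=st['position'];C=np.array([.5155,.2078])
R=Ro.from_rotvec(st['ee_rot']).as_matrix();jaw=np.degrees(np.arctan2(R[1,2],R[0,2]))+90
v=p[:2]-C;a=np.degrees(np.arctan2(v[1],v[0]));t=np.array([np.sin(np.radians(a)),-np.cos(np.radians(a))])
print('clock',st['clock'],'ang',a.round(2),'r',np.hypot(*v).round(4),'z',p[2].round(4),'jaw',jaw.round(2),'Ftan',(st['force'][:2]@t).round(2),'Frad',(st['force'][:2]@v/np.hypot(*v)).round(2),st['force'].round(2),'w',st['width'].round(3))
for da in(-1,-2,-3,-4,-6,-8,-10):
    b=np.radians(a+da);q=C+.139*np.array([np.cos(b),np.sin(b)])-p[:2];print(da,(q*10).round(3),(da/45.).__round__(3))
E
python3 arc.py
```

```text
Traceback (most recent call last):
  File "arc.py", line 5, in <module>
    print('clock',st['clock'],'ang',a.round(2),'r',np.hypot(*v).round(4),'z',p[2].round(4),'jaw',jaw.round(2),'Ftan',(st['force'][:2]@t).round(2),'Frad',(st['force'][:2]@v/np.hypot(*v)).round(2),st['force'].round(2),'w',st['width'].round(3))
                                                                                                                                                                                                                            ^^^^^^^^^^^^^^^^^
AttributeError: 'float' object has no attribute 'round'
```

```bash
sed -i "s/st\['width'\].round(3)/round(float(st['width']),3)/; s/st\['clock'\],/round(float(st['clock']),2),/" arc.py; sed -i 's/^for da.*$/for da in(-2,-4,-6):/' arc.py; python3 arc.py
```

```text
clock 13.5 ang -5.55 r 0.139 z 0.135 jaw -5.8 Ftan 0.11 Frad -0.11 [-0.12 -0.1   2.74] w 0.263
-2 [-0.005 -0.048] -0.044
-4 [-0.013 -0.096] -0.089
-6 [-0.021 -0.144] -0.133
```

carry_out --steps '[0,-0.004,-0.03,0,-0.03,0,-0.008,-0.06,0,-0.055,0,-0.012,-0.09,0,-0.08,0,-0.017,-0.12,0,-0.11,0,-0.017,-0.12,0,-0.11]'

```text
clock: 14.0
position: [0.6525, 0.1815, 0.1351]
ee_rot: [-0.203, -2.122, 2.123]
force: [4.4, -0.3, 3.5]
width: 0.258
```

```bash
python3 arc.py
```

```text
clock 14.0 ang -10.85 r 0.1395 z 0.1351 jaw -10.87 Ftan -0.55 Frad 4.35 [ 4.37 -0.28  3.48] w 0.258
-2 [-0.015 -0.047] -0.044
-4 [-0.027 -0.094] -0.089
-6 [-0.04 -0.14] -0.133
```

carry_out --steps '[0,-0.003,-0.03,0.005,-0.03,0,-0.01,-0.06,0.005,-0.06,0,-0.021,-0.094,0.005,-0.09,0,-0.021,-0.094,0.005,-0.09]'

```text
clock: 14.4
position: [0.6505, 0.1718, 0.1352]
ee_rot: [-0.275, -2.082, 2.083]
force: [6.1, 0.4, 0.5]
width: 0.262
```

```bash
python3 arc.py
```

```text
clock 14.4 ang -14.93 r 0.1397 z 0.1352 jaw -14.97 Ftan -2.01 Frad 5.78 [6.1  0.45 0.47] w 0.262
-2 [-0.021 -0.045] -0.044
-4 [-0.036 -0.091] -0.089
-6 [-0.052 -0.136] -0.133
```

```bash
sed -i 's/\.5155,\.2078/.5170,.2076/' arc.py; python3 arc.py
```

```text
clock 14.4 ang -15.01 r 0.1382 z 0.1352 jaw -14.97 Ftan -2.01 Frad 5.78 [6.1  0.45 0.47] w 0.262
-2 [-0.006 -0.049] -0.044
-4 [-0.021 -0.095] -0.089
-6 [-0.038 -0.14 ] -0.133
```

carry_out --steps '[0,0,-0.02,0,-0.02,0,-0.005,-0.045,0,-0.045,0,-0.013,-0.07,0,-0.065,0,-0.013,-0.07,0,-0.065]'

```text
clock: 14.8
position: [0.6488, 0.1656, 0.1352]
ee_rot: [-0.323, -2.054, 2.054]
force: [4.8, 0.6, -0.5]
width: 0.26
```

```bash
python3 arc.py
```

```text
clock 14.8 ang -17.68 r 0.1383 z 0.1352 jaw -17.83 Ftan -1.98 Frad 4.36 [ 4.76  0.56 -0.49] w 0.26
-2 [-0.009 -0.048] -0.044
-4 [-0.026 -0.093] -0.089
-6 [-0.045 -0.138] -0.133
```

carry_out --steps '[0,0.003,-0.023,0,-0.022,0,-0.001,-0.047,0,-0.045,0,-0.008,-0.07,0,-0.066,0,-0.008,-0.07,0,-0.066]'

```text
clock: 15.2
position: [0.6469, 0.1596, 0.1351]
ee_rot: [-0.369, -2.024, 2.023]
force: [1.1, 3.7, 2.0]
width: 0.259
```

```bash
python3 arc.py
```

```text
clock 15.2 ang -20.26 r 0.1385 z 0.1351 jaw -20.74 Ftan -3.89 Frad -0.3 [1.07 3.75 1.95] w 0.259
-2 [-0.013 -0.047] -0.044
-4 [-0.032 -0.092] -0.089
-6 [-0.053 -0.135] -0.133
```

carry_out --steps '[0,-0.007,-0.019,0.003,-0.018,0,-0.014,-0.038,0.003,-0.036,0,-0.02,-0.056,0.003,-0.055,0,-0.02,-0.056,0.003,-0.055]'

```text
clock: 15.6
position: [0.6446, 0.1535, 0.1351]
ee_rot: [-0.408, -1.997, 1.998]
force: [-0.3, 4.0, -0.1]
width: 0.26
```

```bash
python3 arc.py
```

```text
clock 15.6 ang -22.97 r 0.1386 z 0.1351 jaw -23.22 Ftan -3.53 Frad -1.85 [-0.33  3.97 -0.07] w 0.26
-2 [-0.016 -0.046] -0.044
-4 [-0.037 -0.09 ] -0.089
-6 [-0.06  -0.132] -0.133
```

carry_out --steps '[0,-0.009,-0.018,0,-0.018,0,-0.018,-0.036,0,-0.036,0,-0.027,-0.054,0,-0.055,0,-0.027,-0.054,0,-0.055]'

```text
clock: 16.0
position: [0.6421, 0.1479, 0.1351]
ee_rot: [-0.448, -1.971, 1.973]
force: [-2.0, 4.4, -0.5]
width: 0.263
```

```bash
python3 arc.py
```

```text
clock 16.0 ang -25.52 r 0.1386 z 0.1351 jaw -25.69 Ftan -3.11 Frad -3.73 [-2.03  4.41 -0.53] w 0.263
-2 [-0.018 -0.045] -0.044
-4 [-0.042 -0.088] -0.089
-6 [-0.066 -0.129] -0.133
```

carry_out --steps '[0,-0.012,-0.017,0,-0.018,0,-0.022,-0.034,0,-0.036,0,-0.033,-0.051,0,-0.055,0,-0.033,-0.051,0,-0.055]'

```text
clock: 16.4
position: [0.6393, 0.1422, 0.1353]
ee_rot: [-0.488, -1.945, 1.947]
force: [-1.7, 3.9, -2.1]
width: 0.263
```

```bash
python3 arc.py
```

```text
clock 16.4 ang -28.15 r 0.1387 z 0.1353 jaw -28.19 Ftan -2.68 Frad -3.35 [-1.69  3.94 -2.1 ] w 0.263
-2 [-0.021 -0.044] -0.044
-4 [-0.046 -0.085] -0.089
-6 [-0.072 -0.126] -0.133
```

carry_out --steps '[0,-0.013,-0.016,-0.003,-0.018,0,-0.024,-0.032,-0.003,-0.036,0,-0.036,-0.049,-0.003,-0.055,0,-0.036,-0.049,-0.003,-0.055]'

```text
clock: 16.8
position: [0.6364, 0.1371, 0.1354]
ee_rot: [-0.527, -1.919, 1.92]
force: [0.8, 1.6, -2.1]
width: 0.262
```

```bash
python3 arc.py
```

```text
clock 16.8 ang -30.56 r 0.1386 z 0.1354 jaw -30.68 Ftan -1.79 Frad -0.15 [ 0.79  1.62 -2.1 ] w 0.262
-2 [-0.022 -0.043] -0.044
-4 [-0.049 -0.084] -0.089
-6 [-0.077 -0.123] -0.133
```

carry_out --steps '[0,-0.011,-0.017,-0.003,-0.018,0,-0.022,-0.034,-0.003,-0.036,0,-0.033,-0.05,-0.003,-0.055,0,-0.033,-0.05,-0.003,-0.055]'

```text
clock: 17.2
position: [0.6333, 0.1322, 0.1352]
ee_rot: [-0.564, -1.893, 1.893]
force: [2.0, 0.8, -0.5]
width: 0.263
```

```bash
python3 arc.py
```

```text
clock 17.2 ang -32.97 r 0.1386 z 0.1352 jaw -33.16 Ftan -1.73 Frad 1.25 [ 1.99  0.77 -0.5 ] w 0.263
-2 [-0.024 -0.042] -0.044
-4 [-0.052 -0.082] -0.089
-6 [-0.082 -0.12 ] -0.133
```

carry_out --steps '[0,-0.01,-0.017,0,-0.018,0,-0.021,-0.034,0,-0.036,0,-0.032,-0.051,0,-0.055,0,-0.032,-0.051,0,-0.055]'

```text
clock: 17.6
position: [0.6299, 0.1273, 0.1352]
ee_rot: [-0.6, -1.866, 1.866]
force: [4.9, 0.3, 0.4]
width: 0.258
```

```bash
python3 arc.py
```

```text
clock 17.6 ang -35.42 r 0.1386 z 0.1352 jaw -35.62 Ftan -3.11 Frad 3.85 [4.94 0.3  0.4 ] w 0.258
-2 [-0.026 -0.041] -0.044
-4 [-0.056 -0.079] -0.089
-6 [-0.087 -0.116] -0.133
```

carry_out --steps '[0,-0.01,-0.017,0,-0.018,0,-0.021,-0.034,0,-0.036,0,-0.031,-0.052,0,-0.055,0,-0.031,-0.052,0,-0.055]'

```text
clock: 18.0
position: [0.627, 0.1232, 0.1352]
ee_rot: [-0.635, -1.84, 1.838]
force: [5.2, 2.6, -0.6]
width: 0.259
```

```bash
python3 arc.py
```

```text
clock 18.0 ang -37.51 r 0.1387 z 0.1352 jaw -38.03 Ftan -5.24 Frad 2.55 [ 5.21  2.6  -0.65] w 0.259
-2 [-0.028 -0.04 ] -0.044
-4 [-0.059 -0.077] -0.089
-6 [-0.092 -0.113] -0.133
```

carry_out --steps '[0,-0.006,-0.008,0,-0.009,0,-0.011,-0.016,0,-0.018,0,-0.011,-0.016,0,-0.018]'

```text
clock: 18.3
position: [0.6262, 0.122, 0.1353]
ee_rot: [-0.646, -1.832, 1.829]
force: [6.6, 3.8, -1.5]
width: 0.26
```

```bash
python3 arc.py
```

```text
clock 18.3 ang -38.08 r 0.1387 z 0.1353 jaw -38.81 Ftan -7.04 Frad 2.88 [ 6.61  3.77 -1.52] w 0.26
-2 [-0.028 -0.039] -0.044
-4 [-0.06  -0.076] -0.089
-6 [-0.093 -0.111] -0.133
```

carry_out --steps '[0,-0.006,-0.008,0,-0.009,0,-0.011,-0.017,0,-0.018,0,-0.016,-0.025,0,-0.018,0,-0.016,-0.025,0,-0.018]'

```text
clock: 18.7
position: [0.6248, 0.1203, 0.1354]
ee_rot: [-0.657, -1.825, 1.819]
force: [6.9, 4.6, -1.2]
width: 0.263
```

```bash
python3 arc.py
```

```text
clock 18.7 ang -39.02 r 0.1387 z 0.1354 jaw -39.58 Ftan -7.95 Frad 2.48 [ 6.93  4.61 -1.2 ] w 0.263
-2 [-0.029 -0.039] -0.044
-4 [-0.062 -0.075] -0.089
-6 [-0.095 -0.11 ] -0.133
```

carry_out --steps '[0,-0.007,-0.008,0,-0.009,0,-0.014,-0.016,0,-0.018,0,-0.02,-0.023,0,-0.022,0,-0.02,-0.023,0,-0.022]'

```text
clock: 19.1
position: [0.6233, 0.1185, 0.1356]
ee_rot: [-0.671, -1.815, 1.808]
force: [9.0, 6.8, -2.7]
width: 0.258
```

```bash
python3 arc.py
```

```text
clock 19.1 ang -39.98 r 0.1387 z 0.1356 jaw -40.56 Ftan -11.0 Frad 2.48 [ 8.97  6.83 -2.65] w 0.258
-2 [-0.03  -0.038] -0.044
-4 [-0.063 -0.074] -0.089
-6 [-0.097 -0.108] -0.133
```

carry_out --steps '[0,-0.005,-0.006,-0.003,-0.006,0,-0.01,-0.012,-0.003,-0.011,0,-0.01,-0.012,-0.003,-0.011]'

```text
clock: 19.4
position: [0.6226, 0.1177, 0.1355]
ee_rot: [-0.678, -1.81, 1.801]
force: [8.8, 7.7, -2.0]
width: 0.26
```

```bash
python3 arc.py
```

```text
clock 19.4 ang -40.4 r 0.1387 z 0.1355 jaw -41.04 Ftan -11.52 Frad 1.7 [ 8.76  7.67 -2.02] w 0.26
-2 [-0.03  -0.038] -0.044
-4 [-0.063 -0.073] -0.089
-6 [-0.098 -0.108] -0.133
```

carry_out --steps '[0,-0.005,-0.006,-0.003,-0.006,0,-0.01,-0.012,-0.003,-0.011,0,-0.01,-0.012,-0.003,-0.011]'

```text
clock: 19.7
position: [0.6218, 0.1166, 0.1353]
ee_rot: [-0.686, -1.805, 1.796]
force: [8.5, 8.1, -2.3]
width: 0.259
```

```bash
python3 arc.py
```

```text
clock 19.7 ang -40.99 r 0.1388 z 0.1353 jaw -41.54 Ftan -11.72 Frad 1.1 [ 8.52  8.12 -2.34] w 0.259
-2 [-0.031 -0.037] -0.044
-4 [-0.065 -0.072] -0.089
-6 [-0.1   -0.106] -0.133
```

carry_out --steps '[0,-0.005,-0.006,-0.003,-0.006,0,-0.01,-0.012,-0.003,-0.011,0,-0.01,-0.012,-0.003,-0.011]'

```text
clock: 20.0
position: [0.6209, 0.1155, 0.1352]
ee_rot: [-0.692, -1.8, 1.79]
force: [8.0, 8.3, -0.0]
width: 0.262
```

```bash
python3 arc.py
```

```text
clock 20.0 ang -41.57 r 0.1388 z 0.1352 jaw -42.03 Ftan -11.48 Frad 0.48 [ 7.97  8.27 -0.02] w 0.262
-2 [-0.032 -0.037] -0.044
-4 [-0.066 -0.071] -0.089
-6 [-0.101 -0.105] -0.133
```

Force has levelled off at about 11.5 N while the angle still creeps. I'll check the plate's white line before pulling further.

```bash
python3 - <<'E'
from h import *
o=[]
for n,(x,y) in(('top',(209,223)),('side',(256,272))):
    a=np.load(n+'.npz')['im'];b,_=get_image(n);np.savez(n+'2.npz',im=b,d=_)
    o.append(np.hstack([cv2.resize(q[y-35:y+35,x-45:x+45],None,fx=4,fy=4,interpolation=cv2.INTER_CUBIC) for q in(a,b)]))
save('cmp.png',np.vstack(o))
E
```

```text
(no output)
```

View pics/cmp.png

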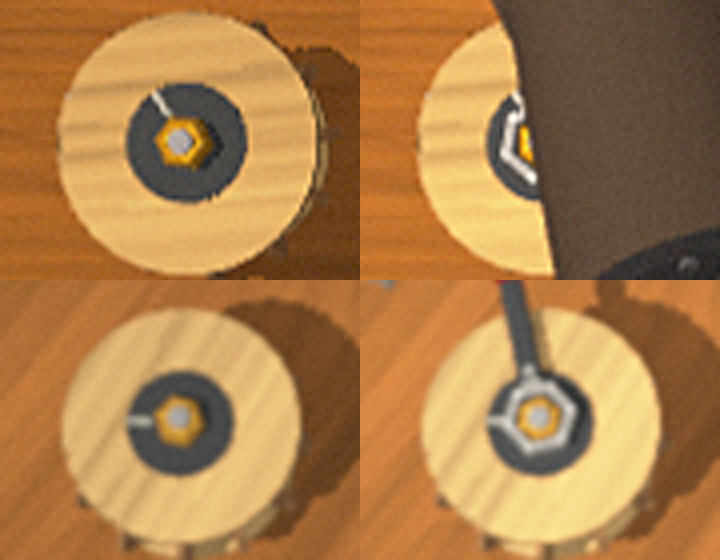

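The plate's line has not moved: in the side view it is level at y≈421 both before and after. The ring is on the nut, so I'll continue gently.

carry_out --steps '[0,-0.005,-0.006,0,-0.006,0,-0.01,-0.011,0,-0.011,0,-0.01,-0.011,0,-0.011]'

```text
clock: 20.4
position: [0.6194, 0.1137, 0.1351]
ee_rot: [-0.699, -1.793, 1.785]
force: [6.3, 5.7, 2.2]
width: 0.261
```

```bash
python3 arc.py|head -1
```

```text
clock 20.4 ang -42.52 r 0.1389 z 0.1351 jaw -42.54 Ftan -8.48 Frad 0.76 [6.29 5.74 2.21] w 0.261
```

carry_out --steps '[0,0,0,0,0]'

```text
clock: 20.5
position: [0.6193, 0.1137, 0.1351]
ee_rot: [-0.698, -1.793, 1.785]
force: [6.1, 6.0, 1.5]
width: 0.261
```

```bash
python3 arc.py|head -1; python3 - <<'E'
from h import *
b,d=get_image('side');np.savez('side3.npz',im=b,d=d);C=cloud('side',d);hsv=cv2.cvtColor(b,cv2.COLOR_RGB2HSV)
def f(n):
    z=np.load(n);im,d=z['im'],z['d'];P=cast('side',np.mgrid[0:560,0:420].reshape(2,-1).T,.163).reshape(560,420,3).transpose(1,0,2)
    g=im.max(2);r=P[...,:2]-[.5145,.2070];R=np.hypot(r[...,0],r[...,1]);a=np.degrees(np.arctan2(r[...,1],r[...,0]))
    o=[]
    for lo,hi in((.034,.044),(.044,.054),(.054,.064),(.064,.074),(.074,.084)):
        m=(R>lo)&(R<hi)&(abs(a+42)<25)&(g<130);o.append((a[m].mean().round(2),m.sum()))
    print(o)
f('side2.npz');f('side3.npz')
E
```

```text
clock 20.5 ang -42.52 r 0.1389 z 0.1351 jaw -42.53 Ftan -8.56 Frad 0.4 [6.08 6.04 1.52] w 0.261
[(np.float64(-43.93), np.int64(18)), (np.float64(-43.19), np.int64(20)), (np.float64(-42.71), np.int64(21)), (np.float64(-42.56), np.int64(20)), (np.float64(-41.79), np.int64(19))]
[(np.float64(-43.16), np.int64(19)), (np.float64(-43.19), np.int64(20)), (np.float64(-43.59), np.int64(21)), (np.float64(-43.61), np.int64(21)), (np.float64(-42.43), np.int64(19))]
```

carry_out --steps '[0,-0.007,-0.007,0,-0.006,0,-0.007,-0.007,0,-0.006]'

```text
clock: 20.75
position: [0.6179, 0.1122, 0.135]
ee_rot: [-0.701, -1.787, 1.783]
force: [4.2, 5.0, 5.0]
width: 0.26
```

```bash
python3 arc.py|head -1
```

```text
clock 20.75 ang -43.4 r 0.1389 z 0.135 jaw -42.84 Ftan -6.5 Frad -0.39 [4.18 4.99 4.97] w 0.26
```

It clicked: force fell from about 11.7 N to 6.5 N while the handle gave. I'm stopping here and releasing.

carry_out --steps '[0.6,0,0,0,0,0.6,0,0,0,0,0.6,0,0,0,0,0.6,0,0,0,0,0.6,0,0,0,0]'

```text
clock: 21.25
position: [0.6163, 0.1101, 0.1335]
ee_rot: [-0.699, -1.782, 1.785]
force: [-0.1, -0.5, 0.1]
width: 0.591
```

carry_out --steps '[0.6,0,0,0.3,0,0.6,0,0,0.6,0,0.6,0,0,0.95,0,0.6,0,0,0.95,0]'

```text
clock: 21.65
position: [0.6192, 0.1108, 0.2338]
ee_rot: [-0.707, -1.789, 1.782]
force: [1.2, 0.5, -0.6]
width: 0.601
```

carry_out --steps '[0.6,-0.3,0.3,0.1,0,0.6,-0.6,0.55,0.1,0,0.6,-0.85,0.8,0.1,0,0.6,-0.95,0.88,0.1,0,0.6,-0.95,0.88,0.1,0,0.6,-0.95,0.88,0.1,0]'

```text
clock: 22.25
position: [0.5223, 0.1981, 0.2387]
ee_rot: [-0.701, -1.783, 1.786]
force: [0.6, 0.5, 0.1]
width: 0.601
```

```bash
python3 look.py w7
```

```text
22.25 [0.5223 0.1981 0.2387] [-0.701  -1.7831  1.7856] [0.63 0.49 0.15] 0.6007170097704813
jaw deg -132.87807272185862
```

View pics/w7.png

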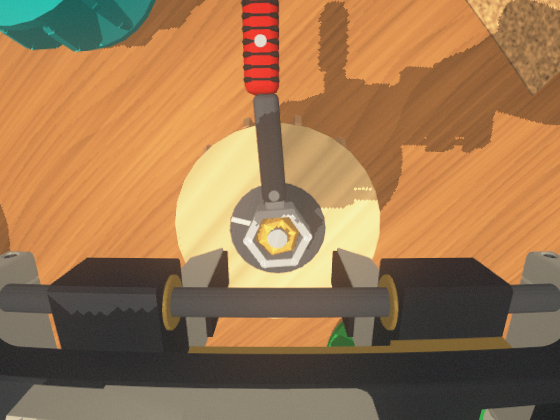

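The wrench is still seated: ring (277,238), pivot (274,196), grip pin (260,41), and the white line visible at (240,221).

```bash
python3 - <<'E'
from ring import *
im,d,st=ld('w7')
P=cast('wrist',[[260,41],[274,196],[278,238]],.163,st);P[0]=cast('wrist',[[260,41]],.165,st)[0];print(P.round(4))
for i,j in((0,1),(1,2),(0,2)):
    v=P[i]-P[j];print(np.hypot(v[0],v[1]),np.degrees(np.arctan2(v[1],v[0])))
L=cast('wrist',[[233,219],[250,223]],.141,st);v=L[0]-L[1];print('line',np.degrees(np.arctan2(v[1],v[0])),L, 'from centre',np.degrees(np.arctan2(*(L[0]-P[2])[[1,0]])))
u=(P[0]-P[2]);u/=np.hypot(u[0],u[1]);print('balance',P[0][:2]-.081*u[:2], 'delta',P[0][:2]-.081*u[:2]-st['position'][:2])
E
```

```text
[[0.6236 0.1225 0.165 ]
 [0.5411 0.1873 0.163 ]
 [0.515  0.2075 0.163 ]]
0.10488753378365806 -38.12098390462318
0.03296051625578772 -37.84112685552133
0.13784775087216047 -38.05406806321982
line 33.186169180192444 [[0.54645322 0.22885601 0.141     ]
 [0.53446581 0.22101579 0.141     ]] from centre 34.239257268863604
balance [0.55980452 0.17243553] delta [ 0.03752019 -0.025656  ]
```

carry_out --steps '[0.6,0.2,-0.13,0,0.05,0.6,0.385,-0.26,0,0.108,0.6,0.385,-0.26,-0.3,0.108,0.6,0.385,-0.26,-0.6,0.108,0.6,0.385,-0.26,-0.6,0.108]'

```text
clock: 22.8
position: [0.5592, 0.1698, 0.1751]
ee_rot: [-0.63, -1.83, 1.84]
force: [-0.7, 0.2, -0.6]
width: 0.602
```

carry_out --steps '[0.6,0,0,-0.15,0,0.6,0,0,-0.3,0,0.6,0,0,-0.335,0,0.6,0,0,-0.335,0]'

```text
clock: 23.2
position: [0.5612, 0.1721, 0.1461]
ee_rot: [-0.634, -1.838, 1.838]
force: [-0.9, 0.9, -0.1]
width: 0.598
```

carry_out --steps '[0,0,0,0,0,0,0,0,0,0,0,0,0,0,0,0,0,0,0,0,0,0,0,0,0,0,0,0,0,0,0,0,0,0,0,0,0,0,0,0,0,0,0,0,0]' --grip_force 40

```text
clock: 24.1
position: [0.5604, 0.1724, 0.1457]
ee_rot: [-0.633, -1.838, 1.839]
force: [-2.7, -3.4, 6.8]
width: 0.185
```

carry_out --steps '[0,0,0,0.02,0,0,0,0,0.05,0,0,0,0,0.08,0,0,0,0,0.08,0]'

```text
clock: 24.5
position: [0.5595, 0.1731, 0.1522]
ee_rot: [-0.63, -1.837, 1.84]
force: [0.6, 1.1, -22.2]
width: 0.192
```

Upward resistance is 18 N over the wrench's weight, so I'll check its tilt before pulling more.

```bash
cat > tilt.py <<'E'
import sys
from ring import *
im,d,st=ld(sys.argv[1]);C=cloud('wrist',d,st);R=Ro.from_rotvec(st['ee_rot']).as_matrix();A=np.arctan2(R[1,2],R[0,2])+np.pi/2;ax=np.array([np.cos(A),np.sin(A)])
hsv=cv2.cvtColor(im,cv2.COLOR_RGB2HSV);wp=((hsv[...,1]<50)&(hsv[...,2]>150));wp[:, :240]=0;wp[:,320:]=0;wp[:70]=0;wp[140:]=0;v,u=np.nonzero(wp);print('pin px',u.mean(),v.mean(),'tcpz',st['position'][2])
for v in(60,80,105,130,150,170,190,210,230,245):
    m=np.median(C[v,276:284],0);print(v,((m[:2]-st['position'][:2])@ax).round(4),m[2].round(4),end=' | ')
E
python3 look.py w8; python3 tilt.py w8; python3 tilt.py w4
```

```text
24.5 [0.5595 0.1731 0.1522] [-0.6302 -1.8371  1.8401] [  0.56   1.11 -22.22] 0.19188825613455826
jaw deg -127.97604526349889
pin px 278.8969696969697 106.11212121212121 tcpz 0.15216490095498802
60 0.0971 0.1774 | 80 0.09 0.1764 | 105 0.0807 0.1762 | 130 0.0711 0.1751 | 150 0.063 0.1744 | 170 0.055 0.1746 | 190 0.0455 0.1702 | 210 0.0366 0.1702 | 230 0.0267 0.1697 | 245 0.0196 0.1693 | pin px 280.55629139072846 105.33443708609272 tcpz 0.17984248311171688
60 0.0979 0.2003 | 80 0.0905 0.1997 | 105 0.0808 0.2007 | 130 0.0709 0.2002 | 150 0.0628 0.2 | 170 0.0543 0.1998 | 190 0.0451 0.1969 | 210 0.0362 0.198 | 230 0.0269 0.1978 | 245 0.0194 0.1974 |
```

View pics/w8.png

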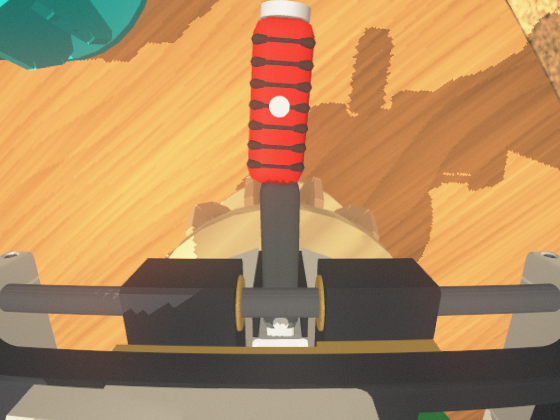

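The picture shows the handle pitched about 3° with the grip end up, so the ring is binding. I'll lower it, let it reseat flat, shift outward and regrip.

carry_out --steps '[0,0.006,-0.004,-0.03,0,0,0.01,-0.007,-0.06,0,0,0.01,-0.007,-0.06,0,0.35,0.01,-0.007,-0.06,0,0.35,0.01,-0.007,-0.06,0,0.35,0.01,-0.007,-0.06,0]'

```text
clock: 25.15
position: [0.5631, 0.1722, 0.1489]
ee_rot: [-0.637, -1.841, 1.838]
force: [-0.2, 0.5, 0.1]
width: 0.342
```

carry_out --steps '[0.35,0,0,0,0,0.35,0,0,0,0]'

```text
clock: 25.35
position: [0.5621, 0.1721, 0.1479]
ee_rot: [-0.635, -1.839, 1.839]
force: [0.7, -0.1, -0.4]
width: 0.35
```

```bash
python3 look.py w9; python3 tilt.py w9; python3 pin.py w9
```

```text
25.35 [0.5621 0.1721 0.1479] [-0.6345 -1.8394  1.8386] [ 0.72 -0.12 -0.35] 0.34984042429889106
jaw deg -128.0370065977505
pin px 275.73225806451615 109.40967741935484 tcpz 0.1478709312347809
60 0.0978 0.1685 | 80 0.0904 0.1683 | 105 0.0808 0.1687 | 130 0.071 0.1681 | 150 0.0628 0.1676 | 170 0.0543 0.1675 | 190 0.0449 0.164 | 210 0.036 0.1651 | 230 0.0266 0.1647 | 245 0.0191 0.1644 | px 310 275.73225806451615 109.40967741935484
310 pin [0.62589224 0.12520912 0.16787093] -38.03700659775049 ring est [0.51657157 0.21073356]
slope deg 0.946807004938058 top 0.01962770255967977
```

carry_out --steps '[0.35,0,0.012,-0.01,0.031,0.35,0,0.012,-0.01,0.031,0,0,0.012,-0.01,0.031,0,0,0.012,-0.01,0.031,0,0,0.012,-0.01,0.031,0,0,0.012,-0.01,0.031,0,0,0.012,-0.01,0.031,0,0,0.012,-0.01,0.031]' --grip_force 40

```text
clock: 26.2
position: [0.5617, 0.1733, 0.1464]
ee_rot: [-0.614, -1.854, 1.855]
force: [2.0, -0.2, -3.5]
width: 0.191
```

carry_out --steps '[0,0.01,0.014,0,0.035,0,0.018,0.025,0,0.067,0,0.018,0.025,0,0.067]'

```text
clock: 26.5
position: [0.5633, 0.1758, 0.1464]
ee_rot: [-0.568, -1.888, 1.889]
force: [0.4, -0.3, -4.5]
width: 0.197
```

The sideways forces are gone and only the wrench's weight is left. Lifting.

carry_out --steps '[0,0,0,0.02,0,0,0,0,0.04,0,0,0,0,0.06,0,0,0,0,0.06,0]'

```text
clock: 26.9
position: [0.5634, 0.1758, 0.1529]
ee_rot: [-0.57, -1.888, 1.888]
force: [-0.4, -0.8, -3.1]
width: 0.194
```

carry_out --steps '[0,0,0,0.1,0,0,0,0,0.25,0,0,0,0,0.6,0,0,0,0,0.95,0,0,0,0,0.95,0]'

```text
clock: 27.4
position: [0.5662, 0.1768, 0.2535]
ee_rot: [-0.578, -1.896, 1.884]
force: [1.0, 0.3, -3.5]
width: 0.188
```

```bash
python3 - <<'E'
from ring import *
for n,bx in(('top',(312,172,375,272)),('side',(275,155,370,232)),('w1',(225,30,365,268))):
    if n=='w1': im,d,st=ld(n);nm='wrist'
    else: im=np.load(n+'.npz')['im'];st=None;nm=n
    lab=cv2.cvtColor(im,cv2.COLOR_RGB2LAB).astype(int);hsv=cv2.cvtColor(im,cv2.COLOR_RGB2HSV)
    x0,y0,x1,y1=bx;m=np.zeros(im.shape[:2],np.uint8)
    g=((hsv[...,0]>14)&(hsv[...,0]<30)).astype(np.uint8)*255;m[y0:y1,x0:x1]=g[y0:y1,x0:x1]
    m=cv2.morphologyEx(m,cv2.MORPH_CLOSE,np.ones((7,7)));m=cv2.morphologyEx(m,cv2.MORPH_OPEN,np.ones((7,7)))
    c=max(cv2.findContours(m,0,1)[0],key=cv2.contourArea).reshape(-1,2)
    print(n,cv2.minAreaRect((cast(nm,c,.004,st)[:,:2]*1000).astype(np.float32)))
for k in('side2','side3'): pass
E
python3 look.py w10; python3 tilt.py w10;python3 pin.py w10
```

```text
top ((525.034912109375, -156.17190551757812), (182.3054656982422, 289.3264465332031), 89.8493881225586)
side ((516.4879760742188, -158.18072509765625), (290.1827697753906, 171.76466369628906), 6.932763576507568)
w1 ((529.0740356445312, -169.23052978515625), (265.3274230957031, 143.20362854003906), 1.2159302234649658)
27.4 [0.5662 0.1768 0.2535] [-0.5782 -1.8961  1.8841] [ 0.99  0.3  -3.45] 0.1879563805175919
jaw deg -123.62065200692193
pin px 279.51465798045604 106.53745928338762 tcpz 0.2535032200309977
60 0.0978 0.2751 | 80 0.0903 0.2748 | 105 0.0807 0.2761 | 130 0.0709 0.2751 | 150 0.0629 0.2745 | 170 0.0545 0.2746 | 190 0.0451 0.2712 | 210 0.0364 0.2718 | 230 0.0268 0.2717 | 245 0.0199 0.2722 | px 307 279.51465798045604 106.53745928338762
307 pin [0.63347078 0.13301858 0.27350322] -33.62065200692193 ring est [0.517889   0.20987099]
slope deg 1.0484174485867996 top 0.02113034044285067
```

```bash
python3 - <<'E'
from ring import *
im,d,st=ld('w1')
P=cast('wrist',[[244,39],[353,46],[337,258],[236,253]],.004,st)[:,:2];print(P.round(4),P.mean(0))
T=cast('top',[[323,180],[365,180],[365,265],[323,265]],.004)[:,:2];print(T.round(4),T.mean(0))
e=P[0]-P[3];print(np.hypot(*e),np.degrees(np.arctan2(e[1],e[0])));e=P[1]-P[2];print(np.hypot(*e),np.degrees(np.arctan2(e[1],e[0])))
im=np.load('top.npz')['im'];save('matc.png',cv2.resize(im[170:275,310:378],None,fx=5,fy=5,interpolation=cv2.INTER_CUBIC))
E
```

```text
[[ 0.6428 -0.0977]
 [ 0.646  -0.2154]
 [ 0.3991 -0.2296]
 [ 0.3954 -0.1014]] [ 0.52081923 -0.16103152]
[[ 0.6464 -0.099 ]
 [ 0.6454 -0.2236]
 [ 0.3949 -0.2183]
 [ 0.3961 -0.0953]] [ 0.52069858 -0.15906227]
0.24744422607499475 0.8719217359260549
0.24730013732925749 3.3058615514837477
```

View pics/matc.png

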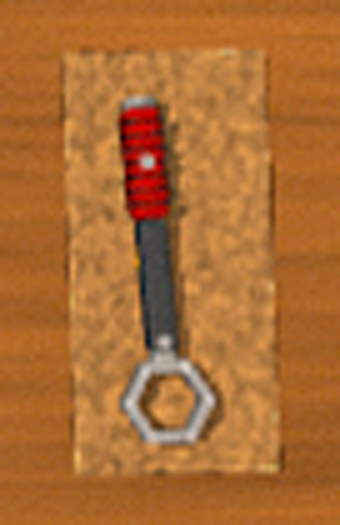

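carry_out --steps '[0,0,-0.4,0,0.18,0,-0.1,-0.8,0,0.36,0,-0.2,-1,0,0.5,0,-0.2,-1,0,0.5]'

```text
clock: 27.85
position: [0.5417, 0.0713, 0.2466]
ee_rot: [-0.205, -2.115, 2.12]
force: [0.3, -0.3, -3.4]
width: 0.19
```

carry_out --steps '[0,-0.1,-0.4,0,0.15,0,-0.2,-0.8,0,0.29,0,-0.2,-1,0,0.29,0,-0.2,-1,0,0.29]'

```text
clock: 28.25
position: [0.5228, -0.0277, 0.2469]
ee_rot: [-0.032, 2.207, -2.21]
force: [0.5, 1.6, -5.2]
width: 0.191
```

carry_out --steps '[0,-0.1,-0.4,0,0,0,-0.18,-0.8,-0.3,0,0,-0.18,-1,-0.6,0,0,-0.18,-1,-1,0,0,-0.18,-1,-1,0]'

```text
clock: 28.75
position: [0.502, -0.1228, 0.1428]
ee_rot: [-0.047, 2.212, -2.207]
force: [-1.3, 0.3, -3.1]
width: 0.192
```

carry_out --steps '[0,0,-0.2,-0.2,0,0,0,-0.37,-0.5,0,0,0,-0.37,-0.8,0,0,0,-0.37,-0.8,0,0,0,-0.37,-0.8,0]'

```text
clock: 29.25
position: [0.5063, -0.1598, 0.0686]
ee_rot: [-0.039, 2.205, -2.203]
force: [1.2, -0.2, -2.6]
width: 0.191
```

```bash
python3 look.py w11; python3 tilt.py w11
```

```text
29.25 [ 0.5063 -0.1598  0.0686] [-0.0388  2.2046 -2.2028] [ 1.2  -0.18 -2.63] 0.1909853538510354
jaw deg -87.98530378239779
pin px 279.3993399339934 106.54455445544555 tcpz 0.06856892380184665
60 0.0984 0.0895 | 80 0.0909 0.0897 | 105 0.0813 0.0906 | 130 0.0716 0.0896 | 150 0.0635 0.0895 | 170 0.0551 0.0893 | 190 0.0459 0.0862 | 210 0.0371 0.0872 | 230 0.0276 0.087 | 245 0.0204 0.0872 |
```

carry_out --steps '[0,0.02,0,-0.25,0,0,0.02,0,-0.45,0,0,0.02,0,-0.56,0,0,0.02,0,-0.59,0,0,0.02,0,-0.59,0]'

```text
clock: 29.8
position: [0.5082, -0.161, 0.0094]
ee_rot: [-0.037, 2.204, -2.204]
force: [-0.1, 0.1, -4.5]
width: 0.194
```

carry_out --steps '[0,0,0,-0.01,0,0,0,0,-0.02,0,0,0,0,-0.02,0]'

```text
clock: 30.1
position: [0.5086, -0.1613, 0.0079]
ee_rot: [-0.035, 2.203, -2.204]
force: [0.3, 1.4, 5.7]
width: 0.193
```

Contact with the mat. I'll release, rise and check.

carry_out --steps '[0.5,0,0,0,0,0.5,0,0,0,0,0.5,0,0,0,0,0.5,0,0,0,0,0.5,0,0,0,0]'

```text
clock: 30.6
position: [0.5075, -0.1612, 0.0065]
ee_rot: [-0.037, 2.204, -2.204]
force: [0.1, 0.6, 0.9]
width: 0.496
```

carry_out --steps '[0.5,0,0,0.2,0,0.5,0,0,0.5,0,0.5,0,0,1,0,0.5,0,0,1,0]'

```text
clock: 31.0
position: [0.5109, -0.1623, 0.112]
ee_rot: [-0.027, 2.198, -2.203]
force: [-0.3, -0.5, -0.4]
width: 0.503
```

carry_out --steps '[0.5,-0.3,-0.3,0.3,0,0.5,-0.5,-0.6,0.6,0,0.5,-0.5,-0.9,1,0,0.5,-0.5,-0.9,1,0]'

```text
clock: 31.4
position: [0.4586, -0.2572, 0.2116]
ee_rot: [-0.022, 2.198, -2.21]
force: [0.3, -0.7, 0.1]
width: 0.503
```

carry_out --steps '[0.5,-0.3,-0.4,0,0,0.5,-0.6,-0.8,0,0,0.5,-0.7,-1,0,0,0.5,-0.7,-1,0,0,0.5,-0.7,-1,0,0]'

```text
clock: 31.9
position: [0.3875, -0.3508, 0.2059]
ee_rot: [-0.037, 2.206, -2.204]
force: [0.5, 0.4, 0.2]
width: 0.5
```

```bash
python3 - <<'E'
from h import *
a,da=get_image('side');b,db=get_image('top')
save('end.png',np.hstack([cv2.resize(a[90:390,130:410],None,fx=1.4,fy=1.4),cv2.resize(b[90:390,110:390],None,fx=1.4,fy=1.4)]))
for n,im,d in(('side',a,da),('top',b,db)):
    o=np.load(n+'.npz')['im'].astype(int);df=(abs(o-im).max(2)>60)
    hsv=cv2.cvtColor(im,cv2.COLOR_RGB2HSV);C=cloud(n,d)
    r=((hsv[...,0]<6)|(hsv[...,0]>174))&(hsv[...,1]>180)&(hsv[...,2]>60)&(abs(C[...,0]-.55)<.12)&(abs(C[...,1]+.16)<.06);v,u=np.nonzero(r);print(n,'grip',len(v),cast(n,[[u.mean(),v.mean()]],.028),C[r][:,2].mean())
    h=(C[...,2]>.017)&(C[...,2]<.04)&(abs(C[...,0]-.52)<.12)&(abs(C[...,1]+.16)<.05);P=C[h];print('wrench x,y range',P.min(0),P.max(0),P.mean(0))
print(arm.observe()['clock'],arm.observe()['position'])
E
```

```text
side grip 107 [[ 0.58534142 -0.15514643  0.028     ]] 0.0258695514663382
wrench x,y range [ 0.42585804 -0.18868313  0.01706643] [ 0.62625442 -0.13869217  0.03600637] [ 0.52662742 -0.16053593  0.02545665]
top grip 157 [[ 0.58822934 -0.15548883  0.028     ]] 0.02629912813612721
wrench x,y range [ 0.43097005 -0.18892353  0.01707096] [ 0.62611955 -0.13729466  0.03251059] [ 0.53251988 -0.15941094  0.02482993]
32.0 [ 0.3883303  -0.34977435  0.20607265]
```

View pics/end.png

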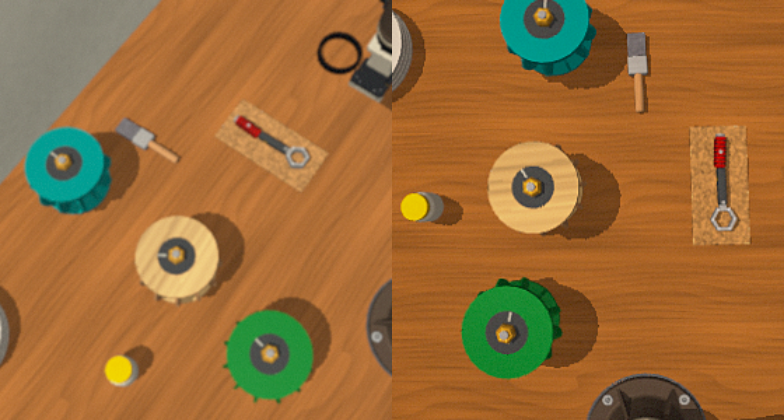

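The end picture shows the wrench flat on the mat, the white line in place, and jar, brush and hoop undisturbed. Handing in.

```bash
python3 -c "
from cell import arm
print(arm.observe()['clock'],arm.sign_off())"
```

```text
the job is handed in; nothing more can be done
32.0 None
```

The nut is tightened to what I read as the wrench's click, and the wrench lies flat near the middle of the cork mat. I handed the job in at 32 s with the robot touching nothing.

- **Seating:** I seated the ring on the nut, let go, and checked it was level (ring top at 162.5 mm, 163 mm expected).
- **Tightening:** I pulled the red grip clockwise. The nut came hard up near −38° handle angle. The force rose to about 11.7 N, then fell to 8.5 and 6.5 N while the handle gave, and I stopped and let go.
- **Lifting off and laying down:** I lifted the wrench off with the ring free in its play and laid it on the mat, about 5 mm from the mat's centre along its length.

**Last checks:**
- The plate's white line read 33.2° against 32.6° before, so within measuring error it did not move.
- The last pictures show the wrench flat on the mat, and the jar, brush and hoop look undisturbed. I did not measure those three.

**What went wrong or stayed uncertain:**
- **First descent:** I made a unit slip, and the ring touched down about 10 mm off centre with about 8 N. I lifted and corrected it.
- **First lift-off:** the ring jammed, with 18 N of resistance beyond its weight. I reseated it, regripped, and turned the wrench back about 4° within its play. Forces stayed near zero then, but I did not measure the nut's angle afterwards.
- **The click:** I inferred it from the force drop and the give. The peak reading was about 1 N under the stated 13 N. The handle sprang back about 5.4° on release, more than I expected from the pivot's 5° travel alone.

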